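Draw the safe bolt under the guard with a hooked rod

TASK

Take the rod with the hooked end, reach it in under the clear guard and pull the knobbed bolt of the small steel safe all the way out, towards the guard's open front; only the hooked rod may touch the bolt. Then lay the hooked rod flat on the bench, wholly outside the guard, and let go. Leave the straight rod where it lies.

Things in the scene. Friction and masses are not known exactly. Their poses are not given: they have to be found in the camera images.
- guard: Fixed clear hood, 196 mm wide, grey safe at its rear. Origin on the bench under the knob of the shut bolt; x points in, from open front to safe, y left, z up. Base plate 5 mm thick, x -80 to 75. Roof and side walls run from x = -55 mm (open front) to the safe at x = 43. Roof underside 105 mm up, walls' inner faces at y = +-90. Bolt straps at x = 18 and -46, within y +-27, rise to 27 mm.
- bolt (a joint): Slide of the bolt, m: 0 is fully shut (its end in the safe), 0.030 is fully drawn at its stop. It slides along the guard's -x axis, takes about 3 N and stays where it is left.
- knob (a point): Point on the axis of the bolt's upright steel knob post, 50 mm above the bench; moves with the bolt. The post is 12 mm in diameter, free from 23 mm (top of the round bolt) to 69 mm above the bench, and carries a cap 20 mm in diameter, 8 mm high.
- hook_grip (a point): Centre of the grey handle of the loose hooked rod (about 120 g), 14 mm up as it lies. Handle 90 mm long (x), 18 wide (y), 28 high (z). From its front end a 7 mm steel rod runs along +x at mid height to 170 mm from this point, then turns square to the left into a leg along +y, 40 mm long to the centre of its 12 mm end ball. It balances about 15 mm ahead of this point.
- hook_leg (a point): Middle of the hooked rod's leg: 170 mm along x and 20 mm along y from point hook_grip, at the same height; same axes.
- plain_grip (a point): Centre of the handle of the other loose rod, which has the same handle and a straight rod with no hook, ending 170 mm from this point. It stays where it is.

How it is judged:
By the outcome, as a careful person would: the job done as asked, in the order asked, and still so for the second after the job is handed in, with the robot touching nothing.
It also fails if it takes over 58 s, if anything falls off the work surface, if the arm or the gripper's body presses on something with over 40 N, if the wrist force passes 120 N, or if a joint passes its speed limit or range.

ROBOT

A 6-joint arm with a two-finger parallel gripper is mounted at the origin on a cart in front of the work surface, level with it; the furniture and walls round the work are solid. World frame = base frame: x ahead of the robot, y to its left, z up, the work surface at z = 0. Lengths are in m, angles in rad, forces in N, time in s.
With the tool pointing down it reaches from about 0.25 to 0.775 m from the base axis. Payload 8.9 kg.
Tool frame: the origin (TCP) lies midway between the tips of the shut fingers; the grasp point (between the pads) lies 19 mm behind it; z points along the fingers, y is the line along which they close (so a half turn about z gives the same grasp; the last joint's range is limited). The gripper opens to 85 mm and grips with 20 to 120 N. Pads are 22 mm wide; open, the fingers measure 114 mm over their backs; the gripper's body (76 mm by 85 mm) begins 54 mm behind the grasp point. The pads swing forward as they close: fully open they stand 13 mm farther back than shut.
Start: joints at [-1.371, 0.291, -0.153, 1.127, 0, 1.431], TCP at [0.174, -0.495, 0.2] pointing down, gripper open.
Joint ranges: [-2.52, 2.52], [-0.91, 1.74], [-1.3, 1.37], [-1.96, 2.02], [-1.52, 1.47], [-3.14, 3.14]. Speed limits (rad/s): [2.22, 2.22, 2.79, 3.14, 3.14, 3.14].

INTERFACE

Orientations are given as a unit quaternion [x, y, z, w].
In Python, from station import * gives the robot as it stands.
- The arm moves only by the tool jog_arm, never from a script. Its argument "moves" is a list that holds one entry, the list of rows, each a list of 7 numbers: the closure, from 0 (fully open) to 1 (shut), then the shift along the tool's x, y, z in m, then the turn, a rotation vector about the tool's x, y, z in rad. In form: [[[grip, dx, dy, dz, ax, ay, az], ...]]. A call has 1 to 10 rows; each row shifts and turns the commanded pose from where the row before left it, along the tool's axes as they then stand; what a row does not reach is not made up. A row lasts 1/10 s, in which the tool goes at most 50 mm and 8.59 degrees, less where a joint would pass 70% of its speed; a pose out of reach is approached as far as the arm can. A call with a gripper value outside its range is refused whole. The fingers move at their own pace and stop on an object; "force" is the grip in N (left out, the last holds). Time passes only in rows, so rows that do not move let the fingers close. It gives the time, the measured TCP pose, the force, the opening and the grip force at its end, in the units of the state.
- get_state(): the state, without advancing time (a new reading comes with each control period).
- capture(name): name is "scene" or "side" or "wrist"; returns a dict with "color" (384x512x3 uint8, red, green, blue), "fx", "fy", "cx", "cy" (pixels), "R" (3x3) and "t" (3): a world point X has camera coordinates R X + t. Camera axes: x right, y down, z forward; pixel columns grow to the right and rows downward; lengths in m; the calibration is good to about 2 mm. A picture is of the moment at which its call begins. There is no depth.
- close_job(): hands the job in; it is judged then, once.
The state is a dict: "t": time; "joint_positions": joint angles; "joint_velocities": joint speeds; "effort": joint torques, N m; "position": TCP position; "tcp_rot": TCP orientation; "ft_force": force on the tool from outside, world axes, zero at the start; "wrist_torque": the same for the moment, N m; "gripper_width": finger opening in m; "grasp_force": force on a finger pad.
Only numpy, scipy, OpenCV 4.12 (cv2) and the standard library are available. Lean on these libraries where they do the work, as an engineer would, in place of code of your own. Each camera call takes 0.05 s, during which the arm holds its last target. There are 200 camera calls.

## Working session

There is one attempt and no reset: what is moved stays moved. The work goes in short steps, Python scripts to look and compute and a tool call to move; the robot and the scene stay as the last step left them, time stands still between calls to the robot, and variables do not carry over. Pictures are saved under pics/ and viewed, at most 10 in all, crops included, and the job is handed in when it is done.

Besides the shell and the picture viewer there is one more tool, called as name(argument=value, ...) on one line, values as JSON. jog_arm: Moves the arm, as the interface text tells. Its arguments: {"type":"object","properties":{"moves":{"type":"array"},"force":{"type":"number"}},"required":["moves"]}

```bash
mkdir -p pics
python3 - <<'E'
from station import *
import cv2,numpy as np,pickle
s=get_state();print(s)
d={}
for n in("scene","side"):
    c=capture(n);d[n]=c;print(n,c["fx"],c["cx"],c["cy"],c["R"],c["t"])
    cv2.imwrite(f"pics/{n}0.png",cv2.resize(c["color"][:,:,::-1],(768,576),interpolation=cv2.INTER_CUBIC))
pickle.dump(d,open("d.pkl","wb"))
E
```

```text
{'t': 0.0, 'joint_positions': array([-1.37131809e+00,  2.91280287e-01, -1.54122692e-01,  1.12666777e+00,
        3.86096257e-05,  1.43150510e+00]), 'joint_velocities': array([ 7.82783593e-05, -1.51609551e-03,  1.54967270e-03,  8.57393016e-04,
        1.92971076e-04, -1.12961963e-03]), 'effort': array([ 1.55104881e-03, -5.37145650e+01,  3.31364143e+01,  1.61923526e-02,
       -8.64830827e-05,  4.30402466e-06]), 'position': array([ 0.17440033, -0.49469758,  0.19903367]), 'tcp_rot': array([ 9.85688475e-01,  1.68575872e-01,  1.23045857e-07, -6.37503402e-04]), 'ft_force': array([-0.56627827,  0.25158411, -0.05410127]), 'wrist_torque': array([-0.05936533,  0.01828102, -0.01980786]), 'grasp_force': 0.0, 'gripper_width': 0.08534606799841203}
scene 403.18878148772546 253.170679378819 188.55051524815354 [[ 0.77681444 -0.62968605  0.00740218]
 [-0.2669617  -0.33993877 -0.9017611 ]
 [ 0.57034268  0.69852495 -0.43217141]] [-0.41724149  0.23424584  1.00644774]
side 359.96184461454027 257.8439869823004 193.97143543428353 [[ 0.97669194 -0.214628   -0.00276881]
 [-0.11508993 -0.51275575 -0.85078543]
 [ 0.18118266  0.83127394 -0.52550593]] [-0.56002737  0.15147168  1.00884898]
```

View pics/scene0.png

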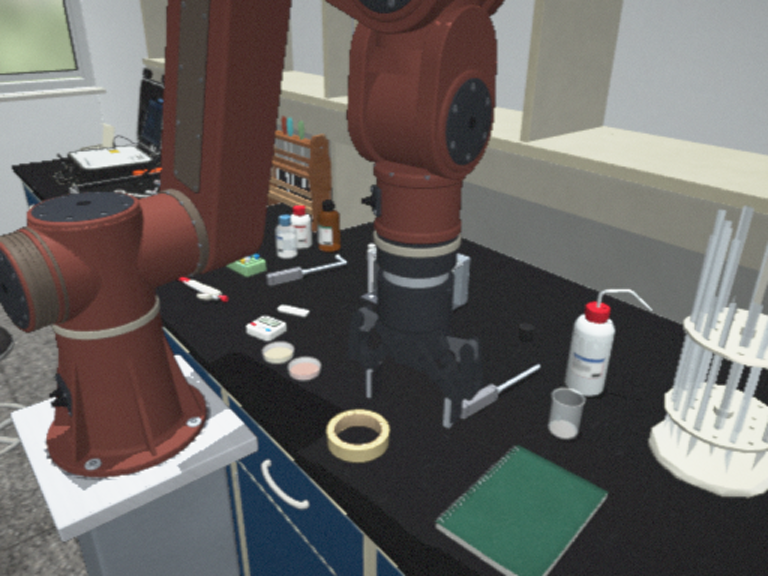

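View pics/side0.png

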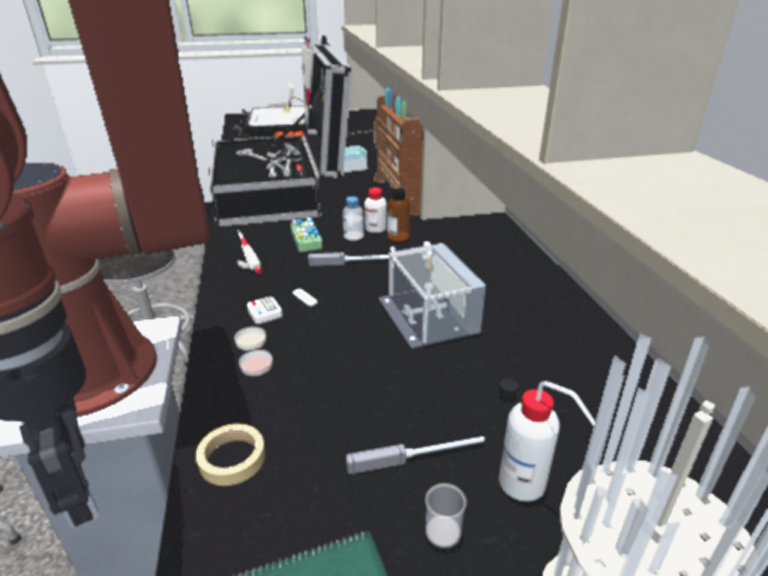

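The scene picture shows the hooked rod at about (305,270) with its hook end near (342,262), and the straight rod at about (500,390). The side picture shows the guard at about (435,295), open towards the robot, with the hooked rod's handle at (327,259) behind it. I'll zoom in on both.

Run:
```python
import cv2,numpy as np,pickle
d=pickle.load(open("d.pkl","rb"))
a=cv2.resize(d["side"]["color"][150:235,195:330,::-1],None,fx=5.9,fy=5.9,interpolation=cv2.INTER_CUBIC)
b=cv2.resize(d["scene"]["color"][160:200,165:245,::-1],None,fx=7,fy=7,interpolation=cv2.INTER_CUBIC)
cv2.imwrite("pics/a.png",a);cv2.imwrite("pics/b.png",b);print(a.shape,b.shape)
```

```text
(502, 796, 3) (280, 560, 3)
```

View pics/a.png

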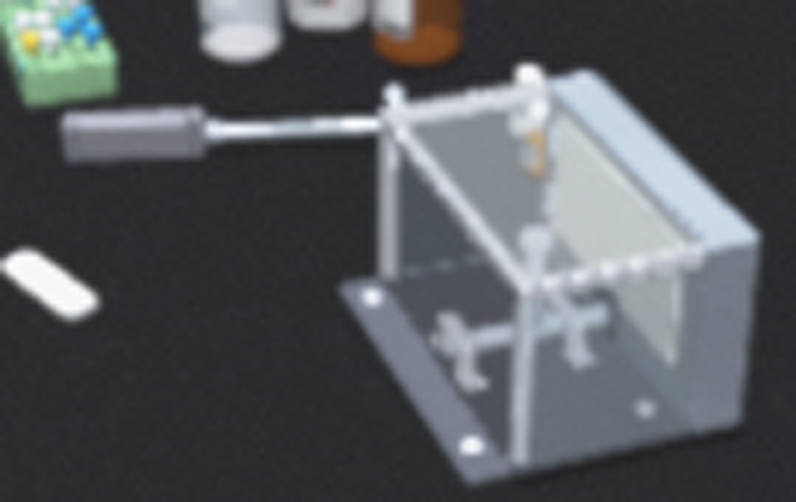

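View pics/b.png

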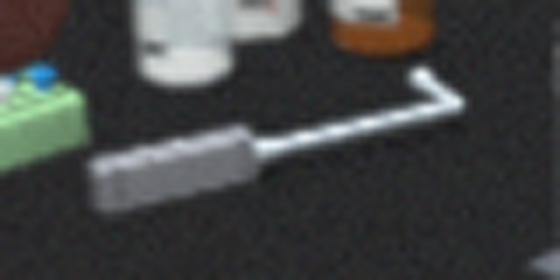

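The crops show the side view's guard base corners at (340,287) and (470,485), the knob cap at (537,240) and the safe's edges. The scene crop shows the hook's elbow at (460,102), its ball at (420,76) and the handle centre at (175,170). I'll fit planar poses to these.

```bash
cat > h.py <<'E'
import numpy as np,cv2
from scipy.optimize import least_squares
from scipy.spatial.transform import Rotation as Ro
def proj(c,X):
    p=c["R"]@X+c["t"]; return np.array([c["fx"]*p[0]/p[2]+c["cx"],c["fy"]*p[1]/p[2]+c["cy"]])
def ray(c,px,z):
    d=c["R"].T@np.array([(px[0]-c["cx"])/c["fx"],(px[1]-c["cy"])/c["fy"],1]);o=-c["R"].T@c["t"]
    return o+d*(z-o[2])/d[2]
def W(p,X):
    c,s=np.cos(p[2]),np.sin(p[2]); return np.array([p[0]+c*X[0]-s*X[1],p[1]+s*X[0]+c*X[1],X[2]])
def fit(obs,x0):  # obs: (cam, pixel, local point)
    f=lambda p:np.concatenate([proj(c,W(p,np.array(X)))-px for c,px,X in obs])
    r=least_squares(f,x0,loss="soft_l1");return r.x,r.fun.reshape(-1,2)
E
python3 - <<'E'
from h import *
import pickle
d=pickle.load(open("d.pkl","rb"));S=d["side"];C=d["scene"]
sp=lambda u,v:np.array([(u+.5)/5.896-.5+195,(v+.5)/5.9-.5+150])
bp=lambda u,v:np.array([(u+.5)/7-.5+165,(v+.5)/7-.5+160])
g=[(S,sp(340,287),(-.08,.098,.005)),(S,sp(470,485),(-.08,-.098,.0)),(S,sp(520,465),(-.055,-.094,.005)),(S,sp(537,240),(0,0,.073)),(S,sp(742,425),(.075,-.098,.0)),(S,sp(388,277),(-.055,.094,.005)),(S,sp(455,320),(-.046,0,.027))]
x0=[*ray(S,sp(537,240),.073)[:2],0]
p,r=fit(g,x0);print("guard",p,"\n",r.round(1))
h=[(C,bp(460,102),(.17,0,.014)),(C,bp(420,76),(.17,.04,.014)),(C,bp(258,152),(.045,0,.014)),(C,bp(175,170),(0,0,.014)),(S,sp(133,135),(0,0,.014)),(S,sp(206,130),(.045,0,.014))]
p2,r=fit(h,[*ray(S,sp(133,135),.014)[:2],0]);print("hook",p2,"\n",r.round(1))
for q in[(250,0),]:pass
print("plain",ray(S,np.array([375/1.5,459/1.5]),.014),ray(S,np.array([484/1.5,439/1.5]),.014))
print("hook in guard frame",Ro.from_euler('z',-p[2]).apply(np.r_[p2[:2]-p[:2],0]))
for n,u in dict(bott1=(353,238),bott2=(375,230),bott3=(399,238),green=(308,248)).items(): print(n,ray(S,np.array(u)/1.5,0))
E
```

```text
guard [0.67567975 0.04636722 0.13738348] 
 [[-0.  -0.7]
 [ 0.   0.2]
 [-1.2 -0.3]
 [ 0.7 -0.2]
 [ 0.2 -0.4]
 [-0.8  0.2]
 [ 0.8  1.3]]
hook [ 0.49020229  0.31877018 -0.12321746] 
 [[-0.7  0.3]
 [ 0.1  0.6]
 [-0.9 -0. ]
 [-0.  -0. ]
 [ 0.9  0.2]
 [ 0.5  0.5]]
plain [ 0.48265869 -0.33039947  0.014     ] [ 0.657488  -0.3285688  0.014    ]
hook in guard frame [-0.14642379  0.29523776  0.        ]
bott1 [0.57711616 0.45047015 0.        ]
bott2 [0.64634808 0.48745477 0.        ]
bott3 [0.70074978 0.42256829 0.        ]
green [0.45041499 0.41733126 0.        ]
```

jog_arm(moves=[[[0.3,0,0,0,0,0,-0.149],[0.3,0,0,0,0,0,-0.149],[0.3,0,0,0,0,0,-0.149],[0.3,0,0,0,0,0,-0.149],[0.3,0,0,0,0,0,-0.149],[0.3,0,0,0,0,0,-0.149],[0.3,0,0,0,0,0,-0.149],[0.3,0,0,0,0,0,-0.149],[0.3,0,0,0,0,0,-0.149],[0.3,0,0,0,0,0,-0.149]]])

```text
t: 1.1
position: [0.1744, -0.4949, 0.1993]
tcp_rot: [0.608, 0.794, 0.0, -0.0]
ft_force: [-0.9, -0.6, 0.8]
gripper_width: 0.0598
grasp_force: 0.0
```

jog_arm(moves=[[[0.3,0,0,0,0,0,-0.149],[0.3,0,0,0,0,0,-0.149],[0.3,0,0,0,0,0,-0.149],[0.3,0,0,0,0,0,-0.149],[0.3,0,0,0,0,0,-0.149],[0.3,0,0,0,0,0,-0.149],[0.3,0,0,0,0,0,-0.149],[0.3,0,0,0,0,0,-0.146],[0.3,-0.012,0.045,0,0,0,0],[0.3,-0.012,0.045,0,0,0,0]]])

```text
t: 2.1
position: [0.2093, -0.4079, 0.1988]
tcp_rot: [0.063, 0.998, 0.001, -0.0]
ft_force: [0.9, 0.5, -0.2]
gripper_width: 0.0597
grasp_force: 0.0
```

jog_arm(moves=[[[0.3,-0.012,0.045,0,0,0,0],[0.3,-0.012,0.045,0,0,0,0],[0.3,-0.012,0.045,0,0,0,0],[0.3,-0.012,0.045,0,0,0,0],[0.3,-0.012,0.045,0,0,0,0],[0.3,-0.012,0.045,0,0,0,0],[0.3,-0.012,0.045,0,0,0,0],[0.3,-0.012,0.045,0,0,0,0],[0.3,-0.012,0.045,0,0,0,0],[0.3,-0.012,0.045,0,0,0,0]]])

```text
t: 3.1
position: [0.3843, 0.025, 0.1997]
tcp_rot: [0.062, 0.998, -0.0, 0.0]
ft_force: [1.2, -0.5, 0.5]
gripper_width: 0.0601
grasp_force: 0.0
```

jog_arm(moves=[[[0.3,-0.0113,0.0435,0,0,0,0],[0.3,-0.0113,0.0435,0,0,0,0],[0.3,-0.0113,0.0435,0,0,0,0],[0.3,-0.0113,0.0435,0,0,0,0],[0.3,-0.0113,0.0435,0,0,0,0],[0.3,-0.0113,0.0435,0,0,0,0],[0.3,-0.0113,0.0435,0,0,0,0],[0.3,0,0,0,0,0,0],[0.3,0,0,0,0,0,0]]])

```text
t: 4.0
position: [0.4996, 0.3159, 0.1985]
tcp_rot: [0.061, 0.998, -0.001, -0.001]
ft_force: [0.6, -0.6, 0.1]
gripper_width: 0.0598
grasp_force: 0.0
```

Run:
```python
from station import *
from h import *
import pickle
d={n:capture(n) for n in("wrist","scene")};d["s"]=get_state();pickle.dump(d,open("d2.pkl","wb"));print(d["s"]["position"],d["s"]["joint_positions"])
w=cv2.resize(d["wrist"]["color"],(512,384));s=cv2.resize(d["scene"]["color"][130:290,200:400],(480,384),interpolation=cv2.INTER_CUBIC)
cv2.imwrite("pics/c.png",cv2.resize(w,(780,585))[:,:,::-1]);cv2.imwrite("pics/e.png",cv2.resize(d["scene"]["color"][130:280,200:400],(800,600),interpolation=cv2.INTER_CUBIC)[:,:,::-1])
```

```text
[0.49964928 0.31458521 0.19932931] [ 4.38260684e-01  4.17573313e-01  3.22198544e-02  1.18651419e+00
 -2.23885195e-04  5.62319090e-01]
```

View pics/c.png

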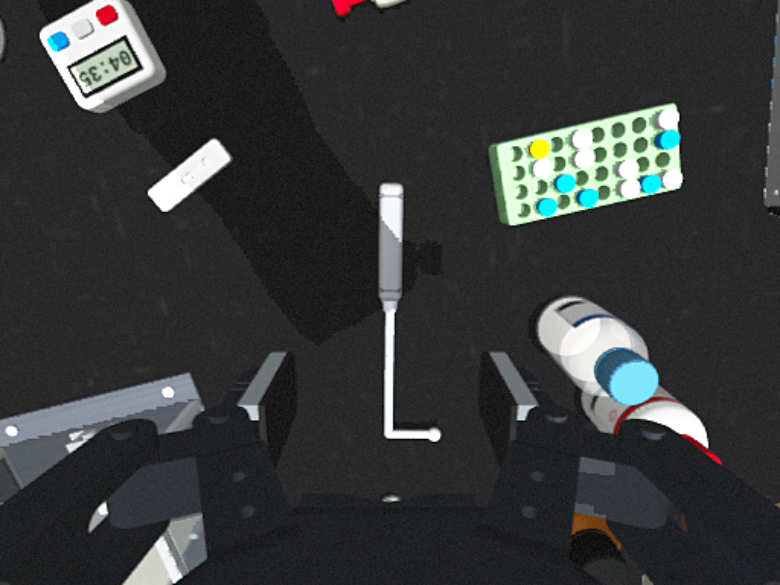

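View pics/e.png

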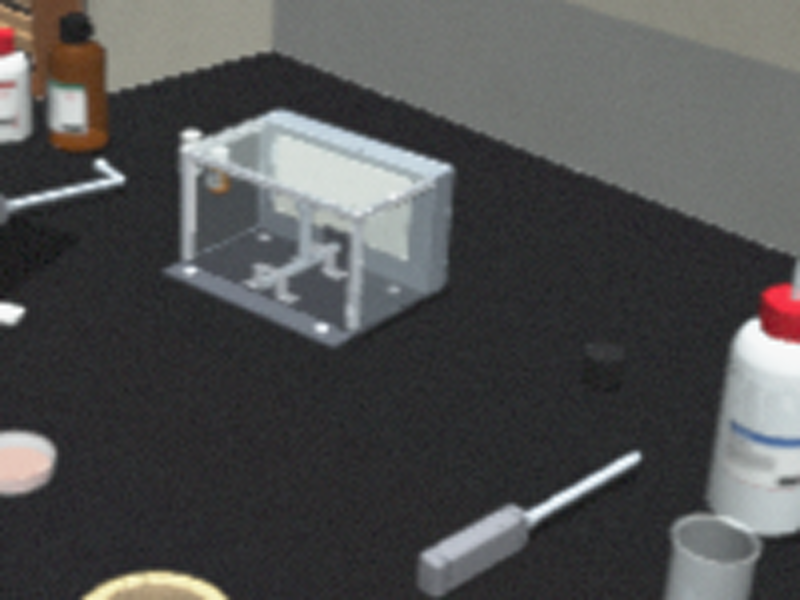

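The wrist picture shows the rod upright in the image: handle centre (390,241), elbow (389,434), ball (434,435). The scene crop shows the guard's front base corners at (163,270) and (335,347). I'll refit both poses with all the views.

Run:
```python
from h import *
import pickle
d=pickle.load(open("d.pkl","rb"));S=d["side"];C=d["scene"];d2=pickle.load(open("d2.pkl","rb"));Wc=d2["wrist"]
sp=lambda u,v:np.array([(u+.5)/5.896-.5+195,(v+.5)/5.9-.5+150])
ep=lambda u,v:np.array([(u+.5)/4-.5+200,(v+.5)/4-.5+130])
wp=lambda u,v:np.array([(u+.5)/1.5234-.5,(v+.5)/1.5234-.5])
g=[(S,sp(340,287),(-.08,.098,.005)),(S,sp(470,485),(-.08,-.098,.0)),(S,sp(520,465),(-.055,-.094,.005)),(S,sp(537,240),(0,0,.073)),(S,sp(742,425),(.075,-.098,.0)),(S,sp(388,277),(-.055,.094,.005))]
g2=[(C,ep(163,270),(-.08,.098,.005)),(C,ep(335,347),(-.08,-.098,.0)),(C,ep(447,288),(.075,-.098,0)),(C,ep(355,328),(-.055,-.094,.005)),(C,ep(188,263),(-.055,.094,.005)),(C,ep(305,225),(0,0,.06))]
gw=[(Wc,wp(192,374),(-.08,.098,.005))]
for o in(g,g2,g+g2,g+g2+gw):
    p,r=fit(o,[.676,.046,.137]);print("guard",p.round(4),r.round(1).tolist())
h=[(Wc,wp(389,434),(.17,0,.014)),(Wc,wp(434,435),(.17,.04,.014)),(Wc,wp(390,302),(.045,0,.014)),(Wc,wp(390.5,184),(-.045,0,.028))]
p2,r=fit(h,[.49,.319,-.123]);print("hook",p2.round(4),r.round(1).tolist())
R=Ro.from_quat(d2["s"]["tcp_rot"]);t=W(p2,np.array([.01,0,.004]));print("tool yaw err",np.arctan2(*(-R.as_matrix()[:2,0])[::-1])-p2[2],"move(tool)",R.inv().apply(t-d2["s"]["position"]))
```

```text
guard [0.6759 0.0455 0.1376] [[0.1, -0.5], [0.2, 0.4], [-1.0, -0.1], [0.9, -0.0], [0.4, -0.2], [-0.7, 0.4]]
guard [0.6771 0.0438 0.1502] [[0.0, -0.0], [0.4, 0.7], [-0.0, -0.5], [-0.7, 1.0], [-0.5, -0.2], [0.8, -1.8]]
guard [0.6764 0.0443 0.1424] [[0.2, -0.3], [0.6, 0.7], [-0.6, 0.1], [1.1, 0.1], [0.7, -0.1], [-0.6, 0.6], [-0.2, -0.2], [-0.1, 0.8], [-0.2, -0.4], [-1.2, 1.0], [-0.7, -0.3], [0.6, -1.8]]
guard [0.6767 0.0461 0.1384] [[0.3, -0.6], [0.4, 0.3], [-0.8, -0.3], [1.1, -0.2], [0.6, -0.4], [-0.6, 0.3], [-0.4, -0.4], [-0.6, 0.5], [-0.5, -0.5], [-1.6, 0.8], [-0.9, -0.6], [0.3, -2.0], [-1.4, 0.7]]
hook [ 0.4892  0.3189 -0.1282] [[-0.1, 0.7], [0.2, 0.2], [-0.2, -2.5], [0.1, 0.2]]
tool yaw err 0.004107941393899167 move(tool) [0.00078592 0.00313683 0.19532766]
```

jog_arm(force=80, moves=[[[0.3,0.001,0.003,0.035,0,0,0.004],[0.3,0,0,0.04,0,0,0],[0.3,0,0,0.04,0,0,0],[0.3,0,0,0.04,0,0,0],[0.3,0,0,0.025,0,0,0],[0.3,0,0,0.01,0,0,0],[0.3,0,0,0.004,0,0,0],[1,0,0,0,0,0,0],[1,0,0,0,0,0,0],[1,0,0,0,0,0,0]]])

```text
t: 5.1
position: [0.5005, 0.3188, 0.007]
tcp_rot: [0.064, 0.998, 0.001, 0.001]
ft_force: [0.2, -0.7, 0.5]
gripper_width: 0.0166
grasp_force: 0.0
```

jog_arm(moves=[[[1,0,0,0,0,0,0],[1,0,0,0,0,0,0],[1,0,0,0,0,0,0],[1,0,0,0,0,0,0]]])

```text
t: 5.5
position: [0.4995, 0.3185, 0.0056]
tcp_rot: [0.064, 0.998, 0.0, -0.0]
ft_force: [-0.5, -0.2, -0.1]
gripper_width: -0.0001
grasp_force: 0.0
```

The fingers shut on nothing, so I'm looking before doing anything else.

Run:
```python
from station import *
from h import *
import pickle
d={n:capture(n) for n in("wrist","side")};d["s"]=get_state();pickle.dump(d,open("d3.pkl","wb"));print(d["s"]["position"],d["s"]["gripper_width"])
w=cv2.resize(d["wrist"]["color"],(440,330));s=cv2.resize(d["side"]["color"][110:220,170:290],(360,330),interpolation=cv2.INTER_CUBIC)
cv2.imwrite("pics/f.png",np.hstack([w,s])[:,:,::-1])
```

```text
[0.49948241 0.31844487 0.00557653] 0.0003091195990090502
```

View pics/f.png

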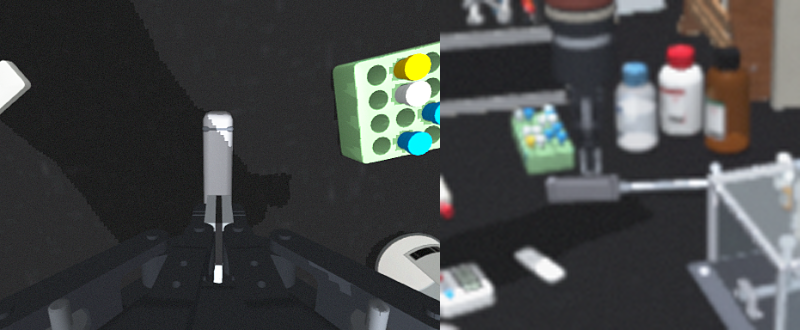

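The wrist half shows the shut fingers at the handle's front end near (215,205). In the side half the handle lies around (583,188). I'll project the TCP into both views to see where it falls.

Run:
```python
from h import *
import pickle
d=pickle.load(open("d3.pkl","rb"));S=d["side"];Wc=d["wrist"];P=d["s"]["position"];print(d["s"]["tcp_rot"])
so=lambda q:((q-[170,110])*3+[440,0]).round(0); wo=lambda q:(q*440/512).round(0)
for dz in(0,.019,.05):
  X=P+[0,0,dz];print(dz,"side",so(proj(S,X)),"wrist",wo(proj(Wc,X)))
wi=lambda u,v:np.array([u,v])*512/440; si=lambda u,v:(np.array([u,v])-[440,0])/3+[170,110]
print("wrist rear top",ray(Wc,wi(216,112),.028),"front",ray(Wc,wi(216,195),.028))
print("side rear/front top",ray(S,si(549,178),.028),ray(S,si(617,177),.028))
```

```text
[ 6.38162746e-02  9.97961663e-01 -2.87133827e-05 -3.91231655e-05]
0 side [592. 193.] wrist [218. 191.]
0.019 side [591. 180.] wrist [218. 202.]
0.05 side [590. 158.] wrist [218. 225.]
wrist rear top [0.44287648 0.32448154 0.028     ] front [0.49316346 0.31785505 0.028     ]
side rear/front top [0.44808441 0.32835113 0.028     ] [0.53134604 0.31233771 0.028     ]
```

jog_arm(moves=[[[1,0,0,-0.01,0,0,0],[1,0,0,-0.02,0,0,0],[1,0,0,-0.03,0,0,0],[1,0,0,0,0,0,0]]])

```text
t: 6.0
position: [0.5021, 0.3197, 0.07]
tcp_rot: [0.064, 0.998, 0.002, 0.003]
ft_force: [0.8, 0.0, -0.1]
gripper_width: 0.0001
grasp_force: 0.0
```

Run:
```python
from station import *
from h import *
import pickle
o=pickle.load(open("d3.pkl","rb"))
d={n:capture(n) for n in("wrist","side")};d["s"]=get_state();pickle.dump(d,open("d4.pkl","wb"));print(d["s"]["position"],d["s"]["gripper_width"])
f=lambda c:cv2.resize(c["wrist"]["color"][110:350,170:340],(255,360),interpolation=cv2.INTER_CUBIC)
s=cv2.resize(d["side"]["color"][130:220,190:260],(280,360),interpolation=cv2.INTER_CUBIC)
cv2.imwrite("pics/g.png",np.hstack([f(o),f(d),s])[:,:,::-1])
```

```text
[0.50024196 0.31877008 0.06677002] 1.2045423635526221e-05
```

View pics/g.png

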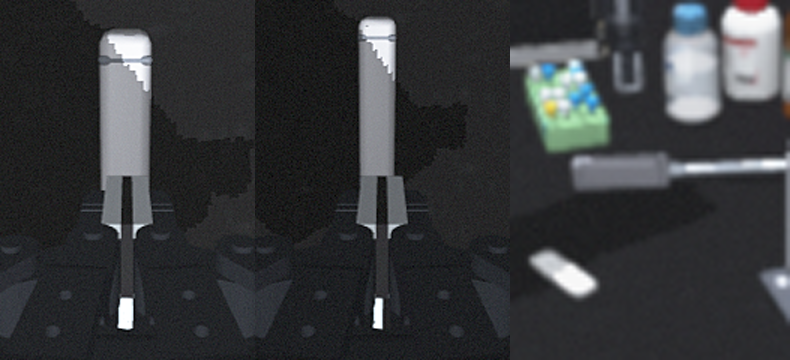

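The left two panels show the shut pads over the handle near (127,180). In the side panel, after the lift, the fingertips are at about (628,90), well above the handle at (620,172). I'll compare that with the projected TCP.

Run:
```python
from h import *
import pickle
for n,(u0,v0,k,off) in {"d4.pkl":(190,130,4,510),"d3.pkl":(170,110,3,440)}.items():
    d=pickle.load(open(n,"rb"));S=d["side"];P=d["s"]["position"]
    for dz in(0,.02,.04,.06,.08): 
        q=proj(S,P+[0,0,dz]);print(n,dz,((q-[u0,v0])*k+[off,0]).round(0))
    print(d["s"]["joint_positions"])
    w=d["wrist"]
    for X in([0,0,0],[0,0,-.019],[0,.019,0]):
        Q=P+Ro.from_quat(d["s"]["tcp_rot"]).apply(X);print("  wrist g-crop",((proj(w,Q)-[170,110])*1.5).round(0))
```

```text
d4.pkl 0 [630. 119.]
d4.pkl 0.02 [628.  99.]
d4.pkl 0.04 [627.  79.]
d4.pkl 0.06 [626.  59.]
d4.pkl 0.08 [624.  38.]
[ 4.44159346e-01  5.17450448e-01 -1.72081328e-01  8.79212288e-01
 -3.63104563e-05  5.71936153e-01]
  wrist g-crop [123. 163.]
  wrist g-crop [123. 180.]
  wrist g-crop [169. 163.]
d3.pkl 0 [592. 193.]
d3.pkl 0.02 [591. 179.]
d3.pkl 0.04 [590. 165.]
d3.pkl 0.06 [589. 150.]
d3.pkl 0.08 [588. 136.]
[ 4.44200358e-01  5.85834371e-01 -2.37313391e-01  7.47744865e-01
 -1.21076579e-05  5.71919698e-01]
  wrist g-crop [126. 169.]
  wrist g-crop [126. 188.]
  wrist g-crop [173. 169.]
```

The visible tips sit about 27 mm short of the reported TCP, in both views. That explains why the fingers closed just above the handle. I'll reopen and go lower, watching the force.

jog_arm(moves=[[[0.3,0,0,0,0,0,0],[0.3,0,0,0,0,0,0],[0.3,0,0,0,0,0,0],[0.3,0,0,0.02,0,0,0],[0.3,0,0,0.03,0,0,0],[0.3,0,0,0.02,0,0,0],[0.3,0,0,0.005,0,0,0],[0.3,0,0,0.005,0,0,0],[0.3,0,0,0,0,0,0]]])

```text
t: 7.0
position: [0.4997, 0.3185, -0.0142]
tcp_rot: [0.064, 0.998, 0.0, 0.0]
ft_force: [-0.2, 0.6, 0.7]
gripper_width: 0.06
grasp_force: 0.0
```

jog_arm(moves=[[[0.3,0,0,0.003,0,0,0],[0.3,0,0,0.002,0,0,0],[0.3,0,0,0,0,0,0]]])

```text
t: 7.3
position: [0.4997, 0.3185, -0.0191]
tcp_rot: [0.064, 0.998, 0.0, 0.0]
ft_force: [-0.2, -1.0, -0.3]
gripper_width: 0.0596
grasp_force: 0.0
```

jog_arm(force=80, moves=[[[1,0,0,0,0,0,0],[1,0,0,0,0,0,0],[1,0,0,0,0,0,0],[1,0,0,0,0,0,0],[1,0,0,0,0,0,0]]])

```text
t: 7.8
position: [0.4997, 0.3185, -0.019]
tcp_rot: [0.064, 0.998, 0.0, 0.0]
ft_force: [-1.3, -0.2, 5.6]
gripper_width: 0.016
grasp_force: 78.9
```

jog_arm(moves=[[[1,0,0,-0.01,0,0,0],[1,0,0,-0.03,0,0,0],[1,0,0,-0.04,0,0,0],[1,0,0,-0.04,0,0,0],[1,0,0,-0.04,0,0,0],[1,0,0,-0.03,0,0,0],[1,0,0,-0.01,0,0,0],[1,0,0,0,0,0,-0.09],[1,0,0,0,0,0,-0.09],[1,0,0,0,0,0,-0.088]]])

```text
t: 8.8
position: [0.499, 0.3182, 0.1798]
tcp_rot: [-0.072, 0.997, -0.0, -0.001]
ft_force: [-0.5, -0.4, -0.7]
gripper_width: 0.0159
grasp_force: 78.2
```

jog_arm(moves=[[[1,0.01,-0.02,0,0,0,0],[1,0.017,-0.04,0,0,0,0],[1,0.017,-0.04,0,0,0,0],[1,0.017,-0.04,0,0,0,0],[1,0.017,-0.04,0,0,0,0],[1,0.017,-0.04,0,0,0,0],[1,0.017,-0.04,0,0,0,0],[1,0.017,-0.04,0,0,0,0],[1,0.017,-0.04,0,0,0,0],[1,0.0076,-0.0216,0,0,0,0]]])

```text
t: 9.8
position: [0.3963, -0.0633, 0.1801]
tcp_rot: [-0.069, 0.998, -0.0, -0.001]
ft_force: [0.5, 0.7, -1.1]
gripper_width: 0.0158
grasp_force: 78.4
```

jog_arm(moves=[[[1,0,0,0.03,0,0,0],[1,0,0,0.04,0,0,0],[1,0,0,0.04,0,0,0],[1,0,0,0.03,0,0,0],[1,0,0,0.015,0,0,0],[1,0,0,0.01,0,0,0],[1,0,0,0,0,0,0],[1,0,0,0,0,0,0]]])

```text
t: 10.6
position: [0.3982, -0.0611, 0.016]
tcp_rot: [-0.07, 0.998, -0.0, 0.0]
ft_force: [-0.1, 0.6, -0.8]
gripper_width: 0.0158
grasp_force: 78.4
```

Run:
```python
from station import *
from h import *
import pickle
d={n:capture(n) for n in("wrist","scene","side")};d["s"]=get_state();pickle.dump(d,open("d5.pkl","wb"));print(d["s"]["position"],d["s"]["tcp_rot"],d["s"]["gripper_width"])
w=cv2.resize(d["wrist"]["color"],(400,300));c=cv2.resize(d["scene"]["color"][100:250,150:350],(400,300))
s=cv2.resize(d["side"]["color"][150:240,190:340],(500,300),interpolation=cv2.INTER_CUBIC)
t=np.zeros((300,800,3),np.uint8);t[:,:500]=s;t[:225,500:]=cv2.resize(w,(300,225))
c2=np.zeros((300,800,3),np.uint8);c2[:,:400]=c;c2[:,400:]=w
cv2.imwrite("pics/i.png",np.vstack([t,c2])[:,:,::-1])
```

```text
[ 0.39879301 -0.06132393  0.01640928] [-7.00857851e-02  9.97540591e-01 -3.32796237e-04  8.00664184e-04] 0.016031782299896408
```

View pics/i.png

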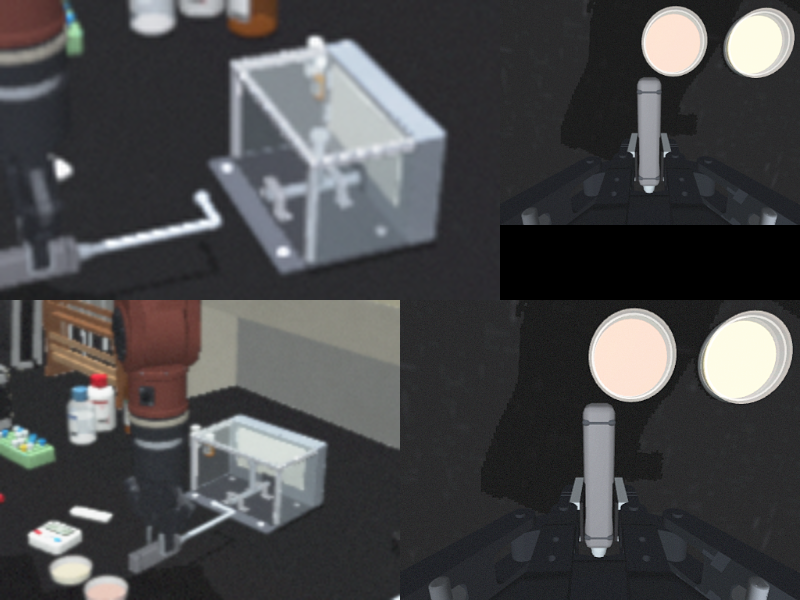

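The rod is held level, with the elbow at (218,223) and the ball at (203,197) in the side panel, outside the guard. I'll triangulate these from both views, in the guard frame.

Run:
```python
from h import *
import pickle
d=pickle.load(open("d5.pkl","rb"));S=d["side"];C=d["scene"];G=[.6764,.045,.140]
sp=lambda u,v:np.array([u,v])/3.333+[190,150]; cp=lambda u,v:np.array([u,v])/2+[150,100]
def tri(a,b):
    f=lambda X:np.r_[proj(S,X)-a,proj(C,X)-b]; r=least_squares(f,[.56,-.03,.05]);return r.x,r.fun
Ri=Ro.from_euler('z',-G[2]);g=lambda X:Ri.apply(X-np.array([G[0],G[1],0])).round(4)
for n,a,b in(("elbow",(219,223),(234,213)),("ball",(203,197),(190,195)),("rodfront",(78,250),(180,240))):
    X,f=tri(sp(*a),cp(*b));print(n,g(X),f.round(1),"side@z.049",g(ray(S,sp(*a),.049)))
P=d["s"]["position"];print("tcp in guard",g(P),"expected elbow",g(P)+[.16,0,.033])
```

```text
elbow [-0.1295 -0.0702  0.0487] [ 0.   0.3 -0.1 -0.3] side@z.049 [-0.1293 -0.0692  0.049 ]
ball [-0.1081  0.0394  0.0181] [-0.6 -4.   1.5  4. ] side@z.049 [-0.1289 -0.0261  0.049 ]
rodfront [-0.257 -0.076  0.056] [ 0.1  0.5 -0.2 -0.5] side@z.049 [-0.2547 -0.0641  0.049 ]
tcp in guard [-0.2897 -0.0665  0.0164] expected elbow [-0.1297 -0.0665  0.0494]
```

jog_arm(moves=[[[1,-0.015,0,0,0,0,0],[1,-0.02,0,0,0,0,0],[1,-0.02,0,0,0,0,0],[1,-0.02,0,0,0,0,0],[1,-0.02,0,0,0,0,0],[1,-0.02,0,0,0,0,0],[1,-0.018,0,0,0,0,0],[1,-0.013,0,0,0,0,0],[1,-0.007,0,0,0,0,0],[1,0,0,0,0,0,0]]])

```text
t: 11.75
position: [0.5504, -0.0397, 0.016]
tcp_rot: [-0.07, 0.998, -0.0, 0.001]
ft_force: [-0.9, -0.7, -0.7]
gripper_width: 0.0158
grasp_force: 78.4
```

jog_arm(moves=[[[1,0,0.005,0,0,0,0],[1,0,0.008,0,0,0,0],[1,0,0.01,0,0,0,0],[1,0,0.01,0,0,0,0],[1,0,0.008,0,0,0,0],[1,0,0.007,0,0,0,0],[1,0,0,0,0,0,0]]])

```text
t: 12.45
position: [0.5425, 0.0089, 0.0156]
tcp_rot: [-0.071, 0.998, 0.0, -0.0]
ft_force: [-0.4, -0.1, -1.6]
gripper_width: 0.0161
grasp_force: 78.4
```

Run:
```python
from station import *
from h import *
import pickle
d={n:capture(n) for n in("scene","side")};d["s"]=get_state();pickle.dump(d,open("d6.pkl","wb"));print(d["s"]["position"],d["s"]["ft_force"])
s=cv2.resize(d["side"]["color"][155:235,235:330],(712,600),interpolation=cv2.INTER_CUBIC)
cv2.imwrite("pics/j.png",s[:,:,::-1])
```

```text
[0.54281469 0.00795616 0.01563086] [ 0.24303465  0.41395791 -1.01460953]
```

View pics/j.png

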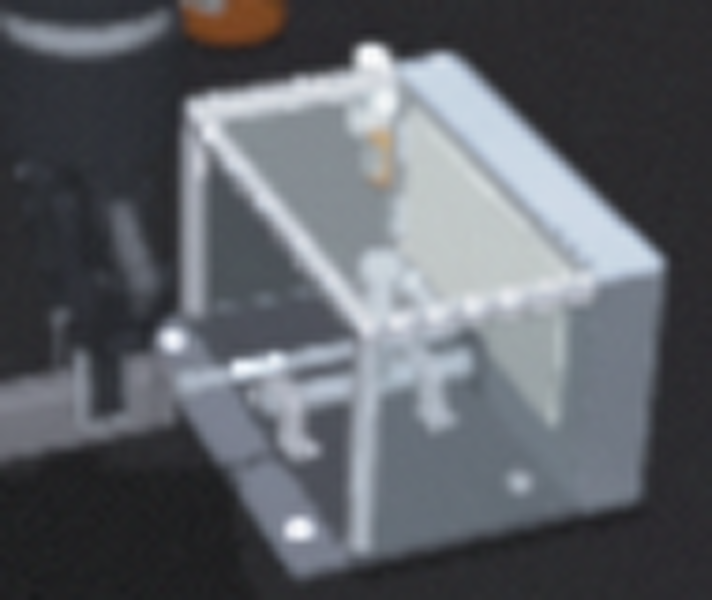

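The rod passes in over the front strap and its leg shows behind the knob post, near (415,280), with no contact force. I'm pulling now.

jog_arm(moves=[[[1,0.004,0,0,0,0,0],[1,0.005,0,0,0,0,0],[1,0.005,0,0,0,0,0],[1,0.005,0,0,0,0,0],[1,0.005,0,0,0,0,0],[1,0.004,0,0,0,0,0]]])

```text
t: 13.15
position: [0.5151, 0.0038, 0.0158]
tcp_rot: [-0.07, 0.998, -0.0, 0.0]
ft_force: [3.4, 0.4, -1.6]
gripper_width: 0.0157
grasp_force: 78.3
```

jog_arm(moves=[[[1,0.004,0,0,0,0,0],[1,0.003,0,0,0,0,0],[1,0.003,0,0,0,0,0],[1,0.002,0,0,0,0,0]]])

```text
t: 13.55
position: [0.503, 0.0022, 0.0157]
tcp_rot: [-0.07, 0.998, -0.0, 0.0]
ft_force: [4.2, -0.2, -1.2]
gripper_width: 0.0158
grasp_force: 78.3
```

jog_arm(moves=[[[1,0.002,0,0,0,0,0],[1,0.002,0,0,0,0,0],[1,0,0,0,0,0,0]]])

```text
t: 13.85
position: [0.4993, 0.0017, 0.0157]
tcp_rot: [-0.07, 0.998, 0.0, 0.0]
ft_force: [2.9, 0.3, -1.9]
gripper_width: 0.0162
grasp_force: 78.3
```

jog_arm(moves=[[[1,0.001,0,0,0,0,0],[1,0.001,0,0,0,0,0],[1,0,0,0,0,0,0]]])

```text
t: 14.15
position: [0.4991, 0.0015, 0.0161]
tcp_rot: [-0.07, 0.998, 0.0, 0.002]
ft_force: [8.1, 2.3, -2.7]
gripper_width: 0.0159
grasp_force: 78.2
```

jog_arm(moves=[[[1,0.001,0,0,0,0,0],[1,0.001,0,0,0,0,0],[1,0,0,0,0,0,0]]])

```text
t: 14.45
position: [0.499, 0.0014, 0.0165]
tcp_rot: [-0.07, 0.998, 0.0, 0.003]
ft_force: [13.9, 3.0, -3.9]
gripper_width: 0.0158
grasp_force: 78.2
```

The bolt is at its stop: the force is rising with no travel. Now I'll unload, step right and withdraw.

jog_arm(moves=[[[1,-0.003,0,0,0,0,0],[1,-0.004,0,0,0,0,0],[1,-0.005,0,0,0,0,0],[1,-0.002,0,0,0,0,0],[1,0,0,0,0,0,0]]])

```text
t: 14.95
position: [0.509, 0.0031, 0.0154]
tcp_rot: [-0.07, 0.998, 0.0, -0.0]
ft_force: [0.5, 0.9, -0.9]
gripper_width: 0.0157
grasp_force: 78.6
```

jog_arm(moves=[[[1,0,-0.005,0,0,0,0],[1,0,-0.009,0,0,0,0],[1,0,-0.01,0,0,0,0],[1,0,-0.01,0,0,0,0],[1,0,-0.009,0,0,0,0],[1,0,-0.006,0,0,0,0],[1,0,0,0,0,0,0]]])

```text
t: 15.65
position: [0.5161, -0.0464, 0.0156]
tcp_rot: [-0.069, 0.998, -0.0, 0.0]
ft_force: [0.9, 0.1, -1.1]
gripper_width: 0.0159
grasp_force: 78.6
```

jog_arm(moves=[[[1,0.01,0,0,0,0,0],[1,0.015,0,0,0,0,0],[1,0.02,0,0,0,0,0],[1,0.02,0,0,0,0,0],[1,0.02,0,0,0,0,0],[1,0.02,0,0,0,0,0],[1,0.015,0,0,0,0,0],[1,0.005,0,0,0,0,0],[1,0,0,0,0,0,0]]])

```text
t: 16.55
position: [0.3915, -0.0627, 0.0157]
tcp_rot: [-0.07, 0.998, 0.0, -0.0]
ft_force: [0.4, 1.1, -1.1]
gripper_width: 0.0159
grasp_force: 78.6
```

Run:
```python
from station import *
from h import *
import pickle
d={n:capture(n) for n in("wrist","scene","side")};d["s"]=get_state();pickle.dump(d,open("d7.pkl","wb"))
G=[.6764,.045,.14];g=lambda X:Ro.from_euler('z',-G[2]).apply(X-np.array([G[0],G[1],0])).round(4)
P=d["s"]["position"];print(P,g(P),d["s"]["gripper_width"])
# knob: dark/bright change between d5 (before) and d7 in the side view, inside guard
a=pickle.load(open("d5.pkl","rb"))["side"]["color"].astype(int);b=d["side"]["color"].astype(int)
S=d["side"]
for s in(0,.03):print("cap px",s,proj(S,W(G,np.array([-s,0,.073]))).round(1))
m=np.abs(a-b).sum(2)[165:225,240:320]
n,l,st,c=cv2.connectedComponentsWithStats((m>45).astype(np.uint8))
for i in range(1,n):
    if st[i,4]>5:print(st[i],(c[i]+[240,165]).round(1),"brightness change",(b-a).sum(2)[165:225,240:320][l==i].mean().round())
```

```text
[ 0.39308786 -0.06294925  0.01575583] [-0.2956 -0.0674  0.0158] 0.01569932327689725
cap px 0 [286.7 190.3]
cap px 0.03 [277.9 192. ]
[43 23  6  9 39] [285.5 191.1] brightness change -126.0
[34 26  6 17 69] [276.6 199. ] brightness change 136.0
[45 35  3  4  7] [285.7 201.4] brightness change -71.0
[53 36  6  5 24] [295.7 202.9] brightness change -144.0
[ 0 41 17 13 95] [249.8 212.5] brightness change -56.0
[21 41 10  9 62] [265.7 209.9] brightness change 123.0
[ 0 53 13  4 27] [246.1 219.4] brightness change 88.0
```

The knob moved 8.9 px in the side view, and 30 mm predicts 8.8 px, so the bolt is fully drawn. Next I'll lay the rod in the empty space to the right of the guard.

jog_arm(moves=[[[1,0,-0.02,0,0,0,0],[1,0,-0.035,0,0,0,0],[1,0,-0.035,0,0,0,0],[1,0,-0.03,0,0,0,0],[1,-0.01,-0.012,0,0,0,0],[1,-0.02,0,0,0,0,0],[1,-0.02,0,0,0,0,0],[1,-0.015,0,0,0,0,0],[1,-0.01,0,0,0,0,0],[1,0,0,0,0,0,0]]])

```text
t: 17.7
position: [0.4863, -0.1831, 0.0154]
tcp_rot: [-0.071, 0.998, -0.0, 0.0]
ft_force: [-0.5, -0.1, 0.0]
gripper_width: 0.0159
grasp_force: 78.6
```

jog_arm(moves=[[[1,0,0,0.008,0,0,0],[1,0,0,0.01,0,0,0],[1,0,0,0.007,0,0,0],[1,0,0,0.004,0,0,0],[1,0,0,0.002,0,0,0],[1,0,0,0,0,0,0]]])

```text
t: 18.3
position: [0.4846, -0.1831, -0.0157]
tcp_rot: [-0.07, 0.998, 0.0, -0.0]
ft_force: [-0.0, 0.8, -0.7]
gripper_width: 0.0159
grasp_force: 78.6
```

jog_arm(moves=[[[1,0,0,0.002,0,0,0],[1,0,0,0.001,0,0,0],[1,0,0,0,0,0,0]]])

```text
t: 18.6
position: [0.4849, -0.1831, -0.0184]
tcp_rot: [-0.07, 0.998, -0.0, 0.0]
ft_force: [0.3, -0.3, -1.6]
gripper_width: 0.0158
grasp_force: 78.6
```

Within a millimetre of the bench. One more small step, then I'll release and rise.

jog_arm(moves=[[[1,0,0,0.001,0,0,0],[1,0,0,0,0,0,0]]])

```text
t: 18.8
position: [0.4851, -0.1832, -0.0189]
tcp_rot: [-0.07, 0.998, -0.0, 0.0]
ft_force: [-0.5, 1.0, 4.5]
gripper_width: 0.0161
grasp_force: 79.3
```

jog_arm(force=20, moves=[[[0.3,0,0,0,0,0,0],[0.3,0,0,0,0,0,0],[0.3,0,0,0,0,0,0],[0.3,0,0,0,0,0,0],[0.3,0,0,0,0,0,0]]])

```text
t: 19.3
position: [0.4849, -0.1831, -0.0194]
tcp_rot: [-0.07, 0.998, 0.0, -0.0]
ft_force: [-0.1, -0.5, 0.2]
gripper_width: 0.0596
grasp_force: 0.0
```

jog_arm(moves=[[[0.3,0,0,-0.01,0,0,0],[0.3,0,0,-0.02,0,0,0],[0.3,0,0,-0.03,0,0,0],[0.3,0,0,-0.04,0,0,0],[0.3,0,0,-0.04,0,0,0],[0.3,0,0,-0.03,0,0,0],[0.3,0,0,-0.02,0,0,0],[0.3,0,0,0,0,0,0],[0.3,0,0,0,0,0,0]]])

```text
t: 20.2
position: [0.4849, -0.1832, 0.1709]
tcp_rot: [-0.07, 0.998, -0.0, 0.0]
ft_force: [0.1, -0.1, -1.0]
gripper_width: 0.0599
grasp_force: 0.0
```

Run:
```python
from station import *
from h import *
import pickle
d={n:capture(n) for n in("wrist","side")};s=get_state();print(s["position"],s["gripper_width"],s["ft_force"])
S=d["side"];G=[.6764,.045,.14];b=S["color"].astype(int);a=pickle.load(open("d.pkl","rb"))["side"]["color"].astype(int)
h=W(G,np.array([-.2125,-.2,0]));
T=[.4849-.0099,-.1831-.0014,.14];
for n,X in(("elbow",(.17,0,.014)),("ball",(.17,.04,.014)),("mid",(.1,0,.014)),("handle rear",(-.04,0,.028))):
    for c in("side","wrist"):
        q=proj(d[c],W(T,np.array(X)));u,v=q.round().astype(int)
        if 5<u<507 and 5<v<379:
            w=d[c]["color"][v-4:v+5,u-4:u+5].astype(int).sum(2);print(n,c,(u,v),"max bright",w.max(),"at",np.array(np.unravel_index(w.argmax(),w.shape))-4)
# plain rod unchanged? bolt still drawn?
print("plain change",np.abs(a-b).sum(2)[285:320,228:325].mean(), "guard vs d7",np.abs(pickle.load(open("d7.pkl","rb"))["side"]["color"].astype(int)-b).sum(2)[180:210,268:310].max())
```

```text
[ 0.48416374 -0.18271475  0.16969598] 0.059625878096244894 [ 0.04614728 -0.35638376 -0.20519305]
elbow side (np.int64(295), np.int64(248)) max bright 720 at [-1 -1]
elbow wrist (np.int64(254), np.int64(298)) max bright 765 at [-4 -2]
ball side (np.int64(289), np.int64(239)) max bright 722 at [0 0]
ball wrist (np.int64(286), np.int64(298)) max bright 765 at [-4 -1]
mid side (np.int64(272), np.int64(254)) max bright 723 at [-1  3]
mid wrist (np.int64(254), np.int64(247)) max bright 765 at [-4 -2]
handle rear side (np.int64(221), np.int64(263)) max bright 403 at [1 4]
handle rear wrist (np.int64(254), np.int64(127)) max bright 672 at [ 4 -4]
plain change 6.895139911634757 guard vs d7 8
```

```bash
python3 -c "
from station import *
print(close_job())"
```

```text
the job is handed in; nothing more can be done
None
```

I pulled the bolt out to its stop (30 mm of travel, confirmed in the side camera) using only the hooked rod, laid that rod flat on the bench to the right of the guard and let go, never touched the straight rod, and handed the job in at about 20 s.

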